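# Lock the bayonet knob of the indexing plate

### The job

Lock the indexing plate: take the larger brass knob, the one on the square steel plate, push it all the way in against its spring, turn it a quarter turn clockwise (seen from above) to its stop, and release it so that it rises into its locked seat. Leave the smaller brass knob on the round base as it is.

Things in the scene. Friction and masses are not known exactly. Their poses are not given: they have to be found in the camera images.
- knob_grip (a point): On the axis of the larger brass knob at the centre of a fixed square plate (120x120x15 mm). Knurled skirt 56 mm across with flat top; on it an upright bar, 54 long, 14 wide, 28 high. Point: 18 mm above the skirt's top, 10 below the bar's top, 82 above the table when out. x along the bar, y across it, z up; moves with the knob. Steel claws, 36 mm high, reach 41 mm from the axis below the skirt.
- knob_press (a joint): How far the larger knob is pushed straight down, m: 0 out (start), 0.012 hard stop. A spring lifts it with about 5 N at 0, 11 N at 0.012. It turns only at 0.009 or deeper, where its two lugs (in line with the bar) pass under the fixed claws. Released at full turn it rises to its locked seat at about 0.005; released part-way round it stays at 0.009, not locked.
- knob_turn (a joint): Turn of the larger knob, rad, growing clockwise seen from above: 0 to 0.08 at the start (unlocked), hard stop at 1.5 (a quarter turn). The seat opens from about 1.3. Turning takes little effort, under 0.15 N m, once pushed in.
- small_knob_end (a point): One top end of the grip bar of the smaller brass knob, which must stay as it is: skirt 34 mm across, bar 32 mm long and 9 mm wide, its top 50 mm above the table, on a fixed round steel base 90 mm across. The point lies 16 mm from the knob's axis; its x points from the axis to this end, z up.
There are look-alikes about, which are no part of the job. What is shaped like the part that bears knob_grip but green or red is not meant.

How it is judged:
On the way:
1. the knob is pushed in before it is turned (value of joint knob_press above 0.008 m and value of joint knob_turn below 0.35 rad), for 0.05 s.
At the end, for the whole second after the job is handed in: The larger knob is turned clockwise by more than 1.25 rad, has risen into its locked seat (pressed-in depth about 5 mm, between 3 and 7.5 mm) and is at rest (value of joint knob_turn above 1.25 rad and value of joint knob_press between 0.003 and 0.0075 m and velocity of joint knob_turn between -0.1 and 0.1 rad/s and velocity of joint knob_press between -0.01 and 0.01 m/s); the robot touches nothing.
It fails at once if the smaller knob is turned (its bar's end moves more than 8 mm) (distance of small_knob_end from where it was at the start of the episode above 0.008 m).
It also fails if it takes over 35 s, if anything falls off the work surface, if the arm or the gripper's body presses on something with over 40 N, if the wrist force passes 120 N, or if a joint passes its speed limit or range.

### The arm

A 7-joint arm with a two-finger parallel gripper is mounted at the origin on the work surface. World frame = base frame: x ahead of the robot, y to its left, z up, the work surface at z = 0. Lengths are in m, angles in rad, forces in N, time in s.
With the tool pointing down it reaches from about 0.35 to 0.775 m from the base axis. Payload 3.1 kg.
Tool frame: the origin (TCP) lies on the centre line of the jaws, within the pads' length; the fingertips stand 14 mm ahead of it and the grasp point (between the pads) lies 5 mm behind it; z points along the fingers, y is the line along which they close (so a half turn about z gives the same grasp; the last joint's range is limited). The gripper opens to 85 mm and grips with 20 to 120 N. Pads are 22 mm wide; open, the fingers measure 114 mm over their backs; the gripper's body (76 mm by 85 mm) begins 54 mm behind the grasp point. The pads swing forward as they close: fully open they stand 13 mm farther back than shut.
Start: joints at [1.164, 0.311, 0.014, 1.512, -0.004, 1.319, -0.027], TCP at [0.196, -0.514, 0.245] pointing down, gripper open.
Joint ranges: [-2.7, 2.7], [-0.3, 1.91], [-1.27, 1.3], [0.12, 2.57], [-1.44, 4.58], [0.2, 2.03], [-3.05, 3.05]. Speed limits (rad/s): [2.79, 2.79, 3.14, 3.14, 3.14, 3.14, 3.14].

### API

Orientations are given as a unit quaternion [x, y, z, w].
In Python, from bench import robot gives the robot as it stands.
- The arm moves only by the shell command python3 -m crank 'ROWS' [OPENING]. ROWS is JSON, a list of rows, each an object with "xyz": the shift along the tool's x, y, z in cm, a list of three; "yaw": the turn about the tool's z in units of 10 degrees (1.0 is 10 degrees). A call has 1 to 8 rows; each row shifts and turns the commanded pose from where the row before left it, along the tool's axes as they then stand; what a row does not reach is not made up. A row lasts 1/8 s, in which the tool goes at most 62.5 mm and 10.7 degrees, less where a joint would pass 70% of its speed; a pose out of reach is approached as far as the arm can. A call is refused whole if a number of a shift passes 6.25 or a number of a turn 1, either way. A call with a gripper value outside its range is refused whole. OPENING is the gripper's target within -1 to 1 (shut at 1, half-way at 0, fully open at -1), set as the call begins (- or left out, the last holds). The fingers move at their own pace and stop on an object; the grip force is fixed at half the most. Time passes only in rows, so rows that do not move let the fingers close. It gives the time, the measured TCP pose, the force, the opening and the grip force at its end, in the units of the state.
- robot.sense(): the state, without advancing time (a new reading comes with each control period).
- robot.camera(name): name is "scene" or "side" or "wrist"; returns the picture (480x640x3 uint8, blue, green, red); there is no depth.
- robot.camera_params(name): a dict with "vertical_fov" (degrees; the focal length in pixels is half the picture's height over the tangent of half this angle, whatever the lens; pixels are square), "cx", "cy" (the principal point, pixels), "pose" (4x4, takes a point from camera to world coordinates); the wrist camera has in their place "T_tool_cam" (4x4, takes a point from camera to tool coordinates, whose origin is the TCP and whose axes are the flange's). Camera axes: x right, y up, looking along -z (the intrinsics and any distortion apply to the point x, -y, -z); pixel columns grow to the right and rows downward; lengths in m; the calibration is good to about 2 mm. A picture is of the moment at which its call begins: read the wrist's pose just before it. camera_params takes no time and is no camera call.
- robot.hand_in(): hands the job in; it is judged then, once.
The state is a dict: "t": time; "joint_positions": joint angles; "qd": joint speeds; "effort": joint torques, N m; "ee_pos": TCP position; "tool_rot": TCP orientation; "contact_force": force on the tool from outside, world axes, zero at the start; "moment": the same for the moment, N m; "width": finger opening in m; "finger_force": force on a finger pad.
Only numpy, scipy, OpenCV 4.12 (cv2) and the standard library are available. Lean on these libraries where they do the work, as an engineer would, in place of code of your own. Each camera call takes 0.05 s, during which the arm holds its last target. There are 200 camera calls.

## Working session

There is one attempt and no reset: what is moved stays moved. The work goes in short steps, Python scripts to look and compute and a shell command to move; the robot and the scene stay as the last step left them, time stands still between calls to the robot, and variables do not carry over. Pictures are saved under pics/ and viewed, at most 10 in all, crops included, and the job is handed in when it is done.

```bash
mkdir -p pics; python3 - <<'E'
from bench import robot
import cv2,numpy as np
s=robot.sense();print(s)
for n in("scene","side","wrist"):
    p=robot.camera_params(n);print(n,p)
    cv2.imwrite(f"pics/{n}0.png",robot.camera(n))
E
```

```text
{'t': 0.0, 'joint_positions': array([ 1.1642863 ,  0.31173701,  0.01397932,  1.51307325, -0.00439784,
        1.31916793, -0.02719875]), 'qd': array([-0.00069053,  0.00087384,  0.00096504,  0.00029061,  0.00100475,
        0.00119794, -0.00141152]), 'effort': array([-2.85281048e-04, -3.79914844e+01,  1.45665882e-01, -2.30590689e+01,
        1.21742996e-02,  1.37262273e-02, -1.19874781e-05]), 'ee_pos': array([ 0.19599492, -0.51315072,  0.24420823]), 'tool_rot': array([ 9.83401382e-01,  1.81439621e-01, -2.60054829e-04, -1.14833315e-03]), 'contact_force': array([-0.01914938, -0.27076761, -0.19377159]), 'moment': array([-0.02676127,  0.01101394,  0.00993689]), 'finger_force': 0.0, 'width': 0.08519575678037415}
scene {'vertical_fov': 52.78269851983246, 'cx': 327.80034592728737, 'cy': 238.87199934671966, 'pose': array([[-0.47643772, -0.64126646,  0.60148518,  1.09166403],
       [ 0.87907879, -0.33570925,  0.33840771,  0.43144824],
       [-0.01508538,  0.68998306,  0.7236683 ,  0.76125403],
       [ 0.        ,  0.        ,  0.        ,  1.        ]])}
side {'vertical_fov': 54.72277713749612, 'cx': 320.8924751640008, 'cy': 233.57789129123248, 'pose': array([[-0.84606402,  0.34323747, -0.40787709,  0.10596631],
       [-0.5328664 , -0.56626325,  0.62880787,  0.69215307],
       [-0.01513538,  0.7493557 ,  0.66199468,  0.71118225],
       [ 0.        ,  0.        ,  0.        ,  1.        ]])}
wrist {'vertical_fov': 65.29934016613096, 'cx': 315.5350506134293, 'cy': 235.78203479521136, 'T_tool_cam': array([[-1.00015026e-03,  9.44996679e-01,  3.27078395e-01,
         8.49320411e-02],
       [ 9.99999449e-01,  1.04950918e-03,  2.55810794e-05,
        -4.15323177e-06],
       [-3.19097744e-04,  3.27078241e-01, -9.44997208e-01,
        -1.28656964e-01],
       [ 0.00000000e+00,  0.00000000e+00,  0.00000000e+00,
         1.00000000e+00]])}
```

View pics/scene0.png

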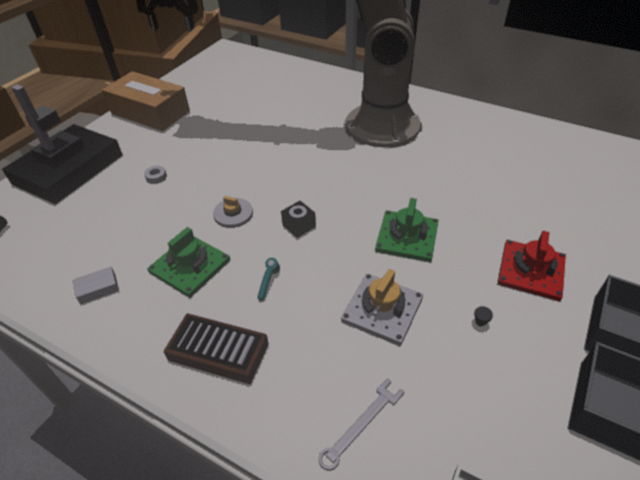

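View pics/side0.png

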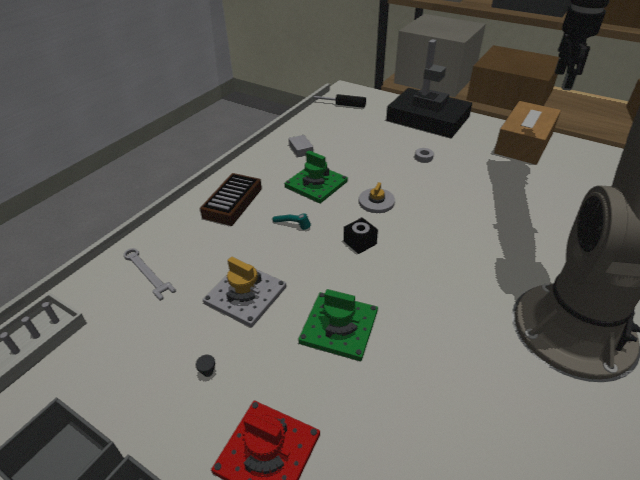

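The scene view shows the target brass knob at about (385,290), on the grey square plate. In the side view it is at about (241,277). The small knob is at about (232,207) in scene and (377,193) in side. I'll enlarge both views to get the bar ends.

```bash
cat > h.py <<'E'
import numpy as np,cv2
from bench import robot
def ray(n,u,v,P=None):
    p=robot.camera_params(n); f=240/np.tan(np.radians(p["vertical_fov"]/2))
    T=p["pose"] if P is None else P
    d=T[:3,:3]@np.array([(u-p["cx"])/f,-(v-p["cy"])/f,-1]); return T[:3,3],d/np.linalg.norm(d)
def atz(n,u,v,z,P=None):
    o,d=ray(n,u,v,P); return o+d*(z-o[2])/d[2]
def tri(*rs):
    A=sum(np.eye(3)-np.outer(d,d) for o,d in rs);b=sum((np.eye(3)-np.outer(d,d))@o for o,d in rs)
    x=np.linalg.solve(A,b);return x,[np.linalg.norm(np.cross(x-o,d)) for o,d in rs]
E
python3 - <<'E'
import cv2,numpy as np
from h import *
a=cv2.imread("pics/scene0.png")[260:350,333:433];b=cv2.imread("pics/side0.png")[245:335,195:295]
o=np.hstack([cv2.resize(x,None,fx=4,fy=4,interpolation=cv2.INTER_CUBIC) for x in(a,b)])
cv2.imwrite("pics/crop.png",cv2.convertScaleAbs(o,alpha=1.6))
print(tri(ray("scene",386,283),ray("side",242,268)))
E
```

```text
(array([0.571287  , 0.25517866, 0.07891598]), [np.float64(0.0014854922721034044), np.float64(0.001485492272103439)])
```

View pics/crop.png

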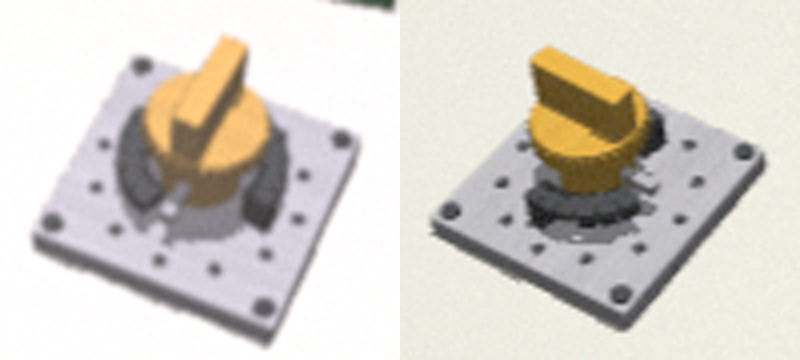

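The enlarged crop shows the bar clearly. In scene its top-face ends are centred at crop (234,40) and (188,124); in side they are at (140,50) and (225,96), right half.

```bash
python3 - <<'E'
from h import *
S=lambda x,y:(333+x/4-.4,260+y/4-.4); D=lambda x,y:(195+x/4-.4,245+y/4-.4)
s=[atz("scene",*S(*p),.092) for p in((234,39.5),(187.5,124))]
d=[atz("side",*D(*p),.092) for p in((139.5,50.5),(224.5,96))]
for e in(s,d):
    v=e[1]-e[0];print(e,"mid",(e[0]+e[1])/2,"len",np.linalg.norm(v),"ang",np.degrees(np.arctan2(v[1],v[0])))
for sq,f,n in(([(142,65),(342,138),(264,307),(52,221)],S,"scene"),([(50,211),(344,151),(221,293)],D,"side")):
    q=[atz(n,*f(*p),.015) for p in sq];print(n,np.round(q,4),"c",np.mean(q,0) if len(q)==4 else (q[0]+q[1])/2)
t=robot.sense();from scipy.spatial.transform import Rotation as R
print(R.from_quat(t["tool_rot"]).as_matrix())
for i in range(2): print(tri(ray("scene",*S(*((234,39.5),(187.5,124))[i])),ray("side",*D(*((224.5,96),(139.5,50.5))[i]))))
# small knob & obstacles
print(tri(ray("scene",232,201),ray("side",377,186)))
for n,p in(("green1",(407,237)),("green2",(187,263)),("black",(299,212))):print(n,atz("scene",*p,.015))
E
```

```text
[array([0.54945441, 0.25561753, 0.092     ]), array([0.60270688, 0.25675344, 0.092     ])] mid [0.57608065 0.25618548 0.092     ] len 0.053264589649404795 ang 1.2219715090431238
[array([0.60075611, 0.25264783, 0.092     ]), array([0.54679294, 0.25525085, 0.092     ])] mid [0.57377452 0.25394934 0.092     ] len 0.054025913876102394 ang 177.238365096017
scene [[0.5234 0.2016 0.015 ]
 [0.5197 0.3055 0.015 ]
 [0.624  0.3089 0.015 ]
 [0.6271 0.2044 0.015 ]] c [0.57357724 0.25509322 0.015     ]
side [[0.6256 0.3079 0.015 ]
 [0.5252 0.1998 0.015 ]
 [0.5216 0.3035 0.015 ]] c [0.57539689 0.2538622  0.015     ]
[[ 9.34151963e-01  3.56874824e-01 -6.85872036e-04]
 [ 3.56875478e-01 -9.34150545e-01  1.62860254e-03]
 [-5.95004906e-05 -1.76613317e-03 -9.99998439e-01]]
(array([0.54788416, 0.25472073, 0.09042886]), [np.float64(0.0004941374669065201), np.float64(0.0004941374669063982)])
(array([0.60110489, 0.25458526, 0.09137058]), [np.float64(0.0020419622989165517), np.float64(0.002041962298916655)])
(array([ 0.49078783, -0.15142831,  0.04680125]), [np.float64(0.004372756016175336), np.float64(0.004372756016175325)])
green1 [0.38820037 0.22952537 0.015     ]
green2 [ 0.66512149 -0.14042049  0.015     ]
black [ 0.42793789 -0.01493575  0.015     ]
```

The larger knob's axis is at about (0.575, 0.255), the bar top fits z = 0.092, and the measured bar length of 53–54 mm matches. The bar lies along world x. I'll approach with tool x at heading 180° so that joint 7 stays in range through the quarter turn.

```bash
python3 -m crank '[{"xyz":[0,0,-5],"yaw":0},{"xyz":[4.4,-4.1,0],"yaw":0},{"xyz":[4.4,-4.1,0],"yaw":0},{"xyz":[4.4,-4.1,0],"yaw":0},{"xyz":[4.4,-4.1,0],"yaw":0},{"xyz":[4.4,-4.1,0],"yaw":0},{"xyz":[4.4,-4.1,0],"yaw":0},{"xyz":[4.4,-4.1,0],"yaw":0}]' -1
python3 -m crank '[{"xyz":[4.4,-4.1,0],"yaw":0},{"xyz":[4.4,-4.1,0],"yaw":0},{"xyz":[4.4,-4.1,0],"yaw":0},{"xyz":[4.4,-4.1,0],"yaw":0},{"xyz":[4.4,-4.1,0],"yaw":0},{"xyz":[4.4,-4.1,0],"yaw":0},{"xyz":[4.4,-4.1,0],"yaw":0},{"xyz":[1.2,-0.8,0],"yaw":0}]' -1
python3 -m crank '[{"xyz":[0,0,0],"yaw":-1},{"xyz":[0,0,0],"yaw":-1},{"xyz":[0,0,0],"yaw":-1},{"xyz":[0,0,0],"yaw":-1},{"xyz":[0,0,0],"yaw":-1},{"xyz":[0,0,0],"yaw":-1},{"xyz":[0,0,0],"yaw":-1},{"xyz":[0,0,0],"yaw":-1}]' -1
python3 -m crank '[{"xyz":[0,0,0],"yaw":-1},{"xyz":[0,0,0],"yaw":-1},{"xyz":[0,0,0],"yaw":-1},{"xyz":[0,0,0],"yaw":-1},{"xyz":[0,0,0],"yaw":-1},{"xyz":[0,0,0],"yaw":-1},{"xyz":[0,0,0],"yaw":-1},{"xyz":[0,0,0],"yaw":-0.9}]' -1
cat > st.py <<'E'
from h import *
from scipy.spatial.transform import Rotation as R
s=robot.sense();M=R.from_quat(s["tool_rot"]).as_matrix()
print("t",s["t"],"q",np.round(s["joint_positions"],3),"p",np.round(s["ee_pos"],4),"head",round(np.degrees(np.arctan2(M[1,0],M[0,0])),2),"F",np.round(s["contact_force"],1),"M",np.round(s["moment"],2),"w",s["width"])
print("to knob, tool axes cm",np.round(M.T@(np.array([.5747,.255,.082])-s["ee_pos"])*100,2))
E
python3 st.py
```

```text
t: 1.15
ee_pos: [0.3819, -0.134, 0.2952]
tool_rot: [0.983, 0.181, 0.0, 0.0]
contact_force: [1.2, -1.2, 0.3]
width: 0.0855
finger_force: 0.0
t: 2.15
ee_pos: [0.5743, 0.2592, 0.2933]
tool_rot: [0.983, 0.185, -0.002, -0.002]
contact_force: [-1.1, 0.1, -0.2]
width: 0.0855
finger_force: 0.0
t: 3.15
ee_pos: [0.5752, 0.2536, 0.2947]
tool_rot: [0.635, 0.773, -0.001, -0.0]
contact_force: [-0.4, -0.6, -0.2]
width: 0.0854
finger_force: 0.0
t: 4.15
ee_pos: [0.5753, 0.2536, 0.2946]
tool_rot: [-0.002, 1.0, -0.0, -0.001]
contact_force: [-0.5, 0.0, -0.8]
width: 0.0856
finger_force: 0.0
t 4.15 q [ 0.152  0.715 -1.195  1.144  0.659  1.666  0.709] p [0.5753 0.2536 0.2946] head -179.82 F [-0.5  0.  -0.8] M [-0.01  0.03 -0.03] w 0.08555931322732618
to knob, tool axes cm [ 0.04  0.16 21.26]
```

```bash
python3 - <<'E'
from h import *
from scipy.spatial.transform import Rotation as R
s=robot.sense();im=robot.camera("wrist");cv2.imwrite("pics/wrist1.png",im)
T=np.eye(4);T[:3,:3]=R.from_quat(s["tool_rot"]).as_matrix();T[:3,3]=s["ee_pos"]
np.save("T1.npy",T@robot.camera_params("wrist")["T_tool_cam"])
E
```

```text
(no output)
```

View pics/wrist1.png

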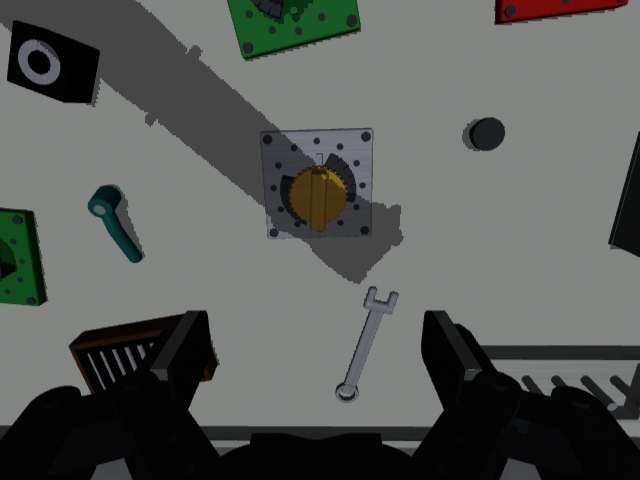

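The wrist view shows the knob at about (318,197), with its bar top running from about (319,174) to (318,230), nearly upright in the image.

```bash
python3 - <<'E'
from h import *
T=np.load("T1.npy")
for z,p in((.092,(319,174)),(.092,(318.3,230)),(.064,(318,195)),(.015,(267,139)),(.015,(368,136)),(.015,(365,231)),(.015,(273,233))):print(z,p,atz("wrist",*p,z,T))
E
```

```text
0.092 (319, 174) [0.54809287 0.2564733  0.092     ]
0.092 (318.3, 230) [0.60030796 0.25609558 0.092     ]
0.064 (318, 195) [0.57348693 0.25585502 0.064     ]
0.015 (267, 139) [0.52436758 0.20190291 0.015     ]
0.015 (368, 136) [0.52104722 0.30870686 0.015     ]
0.015 (365, 231) [0.62677806 0.31035011 0.015     ]
0.015 (273, 233) [0.62946112 0.20457808 0.015     ]
```

```bash
python3 -m crank '[{"xyz":[0.1,0.2,5],"yaw":0},{"xyz":[0,0,5],"yaw":0},{"xyz":[0,0,5],"yaw":0},{"xyz":[0,0,3],"yaw":0},{"xyz":[0,0,1.5],"yaw":0},{"xyz":[0,0,0],"yaw":0}]' -1; python3 st.py
```

```text
t: 4.95
ee_pos: [0.574, 0.2556, 0.0996]
tool_rot: [0.001, 1.0, -0.0, -0.001]
contact_force: [1.0, 0.5, -0.5]
width: 0.0856
finger_force: 0.0
t 4.95 q [ 0.182  0.859 -1.109  1.45   0.777  1.313  0.583] p [0.574  0.2556 0.0996] head 179.85 F [ 1.   0.5 -0.5] M [ 0.03 -0.05 -0.03] w 0.0855561817701669
to knob, tool axes cm [-0.07 -0.06  1.76]
```

Next I descend to about 0.083 and close on the bar.

```bash
python3 -m crank '[{"xyz":[0,0,1.0],"yaw":0},{"xyz":[0,0,0.65],"yaw":0},{"xyz":[0,0,0],"yaw":0}]' -1; python3 -m crank '[{"xyz":[0,0,0],"yaw":0},{"xyz":[0,0,0],"yaw":0},{"xyz":[0,0,0],"yaw":0},{"xyz":[0,0,0],"yaw":0},{"xyz":[0,0,0],"yaw":0},{"xyz":[0,0,0],"yaw":0}]' 1; python3 st.py
```

```text
t: 5.32
ee_pos: [0.5742, 0.2558, 0.0836]
tool_rot: [0.001, 1.0, -0.0, -0.0]
contact_force: [-0.6, -0.3, 1.4]
width: 0.0854
finger_force: 0.0
t: 6.08
ee_pos: [0.5744, 0.2558, 0.0841]
tool_rot: [0.001, 1.0, -0.0, 0.0]
contact_force: [-0.2, -0.8, 2.5]
width: 0.0129
finger_force: 60.9
t 6.075 q [ 0.179  0.874 -1.098  1.466  0.792  1.287  0.574] p [0.5744 0.2558 0.0841] head 179.89 F [-0.2 -0.8  2.5] M [-0.26  0.2  -0.04] w 0.012890134930240025
to knob, tool axes cm [-0.03 -0.08  0.21]
```

```bash
python3 -m crank '[{"xyz":[0,0,0.4],"yaw":0},{"xyz":[0,0,0.4],"yaw":0},{"xyz":[0,0,0.3],"yaw":0},{"xyz":[0,0,0],"yaw":0},{"xyz":[0,0,0],"yaw":0}]' 1; python3 st.py
```

```text
t: 6.7
ee_pos: [0.5745, 0.256, 0.0747]
tool_rot: [0.001, 1.0, -0.0, 0.001]
contact_force: [-2.3, -3.3, 9.5]
width: 0.0131
finger_force: 62.0
t 6.7 q [ 0.177  0.884 -1.091  1.475  0.802  1.272  0.567] p [0.5745 0.256  0.0747] head 179.89 F [-2.3 -3.3  9.5] M [-0.66  0.49  0.03] w 0.013058968361679402
to knob, tool axes cm [-0.02 -0.1  -0.73]
```

```bash
python3 -m crank '[{"xyz":[0,0,0.3],"yaw":0},{"xyz":[0,0,0.1],"yaw":0},{"xyz":[0,0,0],"yaw":0},{"xyz":[0,0,0],"yaw":0}]' 1; python3 st.py
```

```text
t: 7.2
ee_pos: [0.5745, 0.2561, 0.072]
tool_rot: [0.001, 1.0, -0.0, 0.001]
contact_force: [-4.1, -3.2, 15.1]
width: 0.0127
finger_force: 62.8
t 7.2 q [ 0.176  0.886 -1.089  1.478  0.805  1.267  0.564] p [0.5745 0.2561 0.072 ] head 179.88 F [-4.1 -3.2 15.1] M [-1.02  0.91  0.01] w 0.01268832599390295
to knob, tool axes cm [-0.02 -0.11 -1.  ]
```

The force is 15 N after 12 mm of travel, so the knob is at its hard stop. Now I turn clockwise, which is positive yaw because the tool's z points down.

```bash
python3 -m crank '[{"xyz":[0,0,0],"yaw":0.7},{"xyz":[0,0,0],"yaw":0.7},{"xyz":[0,0,0],"yaw":0.7}]' 1; python3 st.py
```

```text
t: 7.58
ee_pos: [0.5745, 0.256, 0.072]
tool_rot: [0.185, 0.983, -0.0, 0.001]
contact_force: [-3.6, -4.1, 14.9]
width: 0.013
finger_force: 62.7
t 7.575 q [ 0.148  0.849 -1.019  1.479  0.746  1.233  0.23 ] p [0.5745 0.256  0.072 ] head 158.67 F [-3.6 -4.1 14.9] M [-0.99  0.98  0.05] w 0.012980101834841044
to knob, tool axes cm [-0.06 -0.09 -1.  ]
```

It turns freely, with negligible moment about z. I continue towards about 84°.

```bash
python3 -m crank '[{"xyz":[0,0,0],"yaw":0.8},{"xyz":[0,0,0],"yaw":0.8},{"xyz":[0,0,0],"yaw":0.8},{"xyz":[0,0,0],"yaw":0.8},{"xyz":[0,0,0],"yaw":0.8},{"xyz":[0,0,0],"yaw":0.8},{"xyz":[0,0,0],"yaw":0.8},{"xyz":[0,0,0],"yaw":0.2}]' 1; python3 st.py
```

```text
t: 8.57
ee_pos: [0.5745, 0.2561, 0.072]
tool_rot: [0.637, 0.771, 0.0, 0.001]
contact_force: [-3.0, -3.9, 15.1]
width: 0.0131
finger_force: 62.7
t 8.575 q [ 0.05   0.756 -0.809  1.483  0.577  1.15  -0.672] p [0.5745 0.2561 0.072 ] head 100.81 F [-3.  -3.9 15.1] M [-0.91  1.02  0.07] w 0.013103912430167772
to knob, tool axes cm [-0.11  0.   -1.  ]
```

```bash
python3 -m crank '[{"xyz":[0,0,0],"yaw":0.4},{"xyz":[0,0,0],"yaw":0.2},{"xyz":[0,0,0],"yaw":0},{"xyz":[0,0,0],"yaw":0}]' 1; python3 st.py
```

```text
t: 9.07
ee_pos: [0.5745, 0.2561, 0.072]
tool_rot: [0.675, 0.737, 0.0, 0.001]
contact_force: [-3.5, -3.2, 15.3]
width: 0.0128
finger_force: 62.8
t 9.075 q [ 0.038  0.747 -0.787  1.483  0.56   1.143 -0.762] p [0.5745 0.2561 0.072 ] head 95.02 F [-3.5 -3.2 15.3] M [-0.95  0.95  0.46] w 0.012813957419089193
to knob, tool axes cm [-0.11  0.01 -1.  ]
```

The moment has risen to 0.46 N m at 85°, so this is the turn stop. I'll let the knob rise gently while gripped, then open.

```bash
python3 -m crank '[{"xyz":[0,0,-0.4],"yaw":0},{"xyz":[0,0,-0.4],"yaw":0},{"xyz":[0,0,0],"yaw":0},{"xyz":[0,0,0],"yaw":0}]' 1; python3 st.py; python3 -m crank '[{"xyz":[0,0,0],"yaw":0},{"xyz":[0,0,0],"yaw":0},{"xyz":[0,0,0],"yaw":0},{"xyz":[0,0,0],"yaw":0},{"xyz":[0,0,0],"yaw":0},{"xyz":[0,0,0],"yaw":0}]' -1; python3 st.py
```

```text
t: 9.57
ee_pos: [0.5744, 0.256, 0.0783]
tool_rot: [0.675, 0.737, 0.0, 0.001]
contact_force: [-2.0, -2.6, 7.8]
width: 0.0126
finger_force: 61.8
t 9.575 q [ 0.04   0.741 -0.791  1.477  0.554  1.155 -0.757] p [0.5744 0.256  0.0783] head 95.03 F [-2.  -2.6  7.8] M [-0.62  0.45  0.55] w 0.01256429520367456
to knob, tool axes cm [-0.1   0.02 -0.37]
t: 10.32
ee_pos: [0.5742, 0.256, 0.0767]
tool_rot: [0.676, 0.737, -0.0, -0.0]
contact_force: [0.2, 0.2, 0.7]
width: 0.0856
finger_force: 0.0
t 10.325 q [ 0.04   0.743 -0.789  1.478  0.553  1.153 -0.758] p [0.5742 0.256  0.0767] head 94.91 F [0.2 0.2 0.7] M [-0.03 -0.01 -0.06] w 0.08557091619929372
to knob, tool axes cm [-0.1   0.04 -0.53]
```

Released. I retract straight up and check.

```bash
python3 -m crank '[{"xyz":[0,0,-2],"yaw":0},{"xyz":[0,0,-5],"yaw":0},{"xyz":[0,0,-5],"yaw":0},{"xyz":[0,0,-5],"yaw":0},{"xyz":[0,0,-3],"yaw":0},{"xyz":[0,0,0],"yaw":0},{"xyz":[0,0,0],"yaw":0}]' -1
python3 - <<'E'
from h import *
s=robot.camera("scene");d=robot.camera("side");w=robot.camera("wrist")
a=np.hstack([cv2.resize(x,(400,360),interpolation=cv2.INTER_CUBIC) for x in(s[260:350,333:433],d[245:335,195:295])])
cv2.imwrite("pics/after.png",cv2.convertScaleAbs(a,alpha=1.6))
E
```

```text
t: 11.2
ee_pos: [0.5739, 0.2558, 0.2767]
tool_rot: [0.676, 0.737, -0.0, 0.0]
contact_force: [0.3, -0.2, -1.0]
width: 0.0851
finger_force: 0.0
```

View pics/after.png

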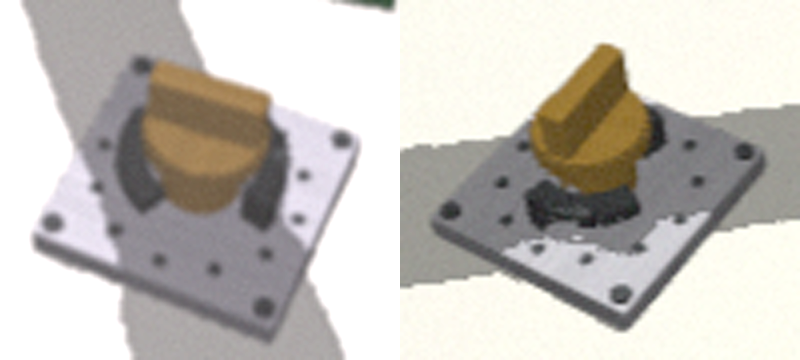

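The bar has turned a quarter turn. I check its top height by triangulation, using scene ends (154,72) and (268,103), and side ends (211,50) and (149,114).

```bash
python3 - <<'E'
from h import *
S=lambda x,y:ray("scene",333+x/4-.4,260+y/4-.4); D=lambda x,y:ray("side",195+x/4-.4,245+y/4-.4)
print("before mid",tri(S(210.7,81.8),D(182,73.2)))
print("after mid",tri(S(211,87.5),D(180,82)))
for a,b in(((154,72),(211,50)),((268,103),(149,114))):print(tri(S(*a),D(*b)))
E
```

```text
before mid (array([0.57456896, 0.25440691, 0.09037421]), [np.float64(0.0013826141353308705), np.float64(0.001382614135330934)])
after mid (array([0.57477277, 0.25556635, 0.0862312 ]), [np.float64(0.0005454727917135962), np.float64(0.000545472791713642)])
(array([0.57730243, 0.22922844, 0.08441985]), [np.float64(0.000258650295131148), np.float64(0.00025865029513108914)])
(array([0.57225129, 0.28117721, 0.08810163]), [np.float64(0.0010524331364757476), np.float64(0.001052433136475681)])
```

The bar top sits about 4 mm lower than at the start. That fits the locked seat at 5 mm and rules out the unlocked 9 mm. The bar has turned about 85°.

```bash
python3 -c "
from bench import robot
print(robot.hand_in())"
```

```text
the job is handed in; nothing more can be done
None
```

I pushed in the larger brass knob, turned it about 85° clockwise to its stop and released it; the camera check puts it about 4 mm down, consistent with the locked seat. The arm stayed well clear of the smaller knob, and I handed the job in at about 11 s; no verdict was returned.

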